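# Lever open the shielding flap of a beam well

### The arm

A 6-joint arm with a two-finger parallel gripper is mounted at the origin on the work surface. World frame = base frame: x ahead of the robot, y to its left, z up, the work surface at z = 0. Lengths are in m, angles in degrees, forces in N, time in s.
With the tool pointing down it reaches from about 0.375 to 0.825 m from the base axis. Payload 5.5 kg.
Tool frame: the origin (TCP) lies midway between the tips of the shut fingers; the grasp point (between the pads) lies 19 mm behind it (r.grip_point_offset is the distance from the TCP to the grasp point, in m); y points along the fingers, z is the direction in which the jaws open and shut, and the axes are right-handed (so a half turn about y gives the same grasp; the last joint's range is limited). The gripper opens to 85 mm and grips with 20 to 120 N. Pads are 22 mm wide; open, the fingers measure 114 mm over their backs; the gripper's body (76 mm by 85 mm) begins 54 mm behind the grasp point. The pads swing forward as they close: fully open they stand 13 mm farther back than shut.
Start: joints at [63.369, 17.962, -2.699, 69.339, 0, 90], TCP at [0.269, 0.536, 0.231] pointing down, gripper open.
Joint ranges: [-152.73, 152.73], [-39.44, 99.34], [-58.76, 71.6], [-118.89, 123.64], [-81.53, 83.1], [-180, 180]. Speed limits (degrees/s): [136.94, 136.94, 172.46, 180, 180, 180].

### API

Orientations are given as a 3x3 rotation matrix whose columns are the frame's x, y, z axes.
In Python, from workcell import r gives the robot as it stands. The module is installed in compiled form; this text tells all that it offers.
- The arm moves only by the tool send_rows, never from a script. Its argument "targets" is one flat list of numbers, 4 for each row, row after row: the shift along the tool's x, y, z in mm, then the turn about the tool's y in rad. In form: [x, y, z, roll, x, y, z, roll, ...]. A call has 1 to 12 rows; each row is the pose to reach, as a shift and turn from the pose commanded when the call began, along the tool's axes at that moment; what a row does not reach only later rows make up. A row lasts 1/10 s, in which the tool goes at most 50 mm and 8.59 degrees, less where a joint would pass 70% of its speed; a pose out of reach is approached as far as the arm can. A call with a gripper value outside its range is refused whole. "grip" is the closure, from -1 (fully open) to 1 (shut), set as the call begins (left out, the last holds). The fingers move at their own pace and stop on an object; "force" is the grip in N (left out, the last holds). Time passes only in rows, so rows that repeat a pose let the fingers close. It gives the time, the measured TCP pose, the force and the opening at its end, in the units of the state.
- r.get_obs(): the state, without advancing time (a new reading comes with each control period).
- r.camera(name): name is "side" or "top"; returns a dict with "pixels" (420x560x3 uint8, red, green, blue), "mtx" (3x3 intrinsics, pixels), "k1" (the pictures are not rectified: a ray, as slopes to the right and down, at radius r is drawn at 1 + k1 r^2 times it, then the intrinsics apply), "R" (3x3) and "t" (3): a world point X has camera coordinates R X + t. Camera axes: x right, y down, z forward; pixel columns grow to the right and rows downward; lengths in m; the calibration is good to about 2 mm. A picture is of the moment at which its call begins. There is no depth.
- r.sign_off(): hands the job in, once; it reports no verdict.
The state is a dict: "clock": time; "joint_pos": joint angles; "qd": joint speeds; "tau": joint torques, N m; "ee_pos": TCP position; "tcp_rot": TCP orientation; "wrist_force": force on the tool from outside, world axes, zero at the start; "moment": the same for the moment, N m; "gripper_width": finger opening in m.
Only numpy, scipy, OpenCV 4.12 (cv2) and the standard library are available. Lean on these libraries where they do the work, as an engineer would, in place of code of your own. Each camera call takes 0.05 s, during which the arm holds its last target.

### The job

Open the heavy steel flap of the beam well with its lever and hold it open. First push the slide's upright push plate fully in, so that the tall prop is shoved out from under the lever; then press the round pad at the lever's long end all the way down with the fingertips and finish while still holding it down, with the flap raised. Do not touch the flap itself, do not lift the lever out of its saddle, and leave the post, the lens and the sensor where they stand.

Things in the scene. Friction and masses are not known exactly. Their poses are not given: they have to be found in the camera images.
- station: Fixed dark steel base plate 430 x 160 x 12 mm carrying lever, flap and slide. Origin on the table, below the lever's pin; z up. Its x axis runs along the lever: long end to -x, flap to +x; the push plate is on its +y side. Its yaw varies. Grey well, 68 mm high, 150 mm wide, at x 112 to 180 mm. Rubber bumper (top at z = 19 mm, x = -195 mm) on which the lever's long end lands when fully down.
- saddle (a point): Fixed point where the axis of the lever's pin lies when seated, 75 mm above the station's origin. The saddle is two open-slotted cheeks, 34 mm long, 46 mm over both in y, up to z = 86 mm.
- lever_pad (a point): Centre of the top face of the round pad (32 mm across, 12 mm thick) ending the long arm of the loose aluminium lever (bar 20 x 12 mm; pad 200 mm from the pin, nose 95 mm beyond it). At rest about 121 mm above the table, long end tilted up 0.2 rad; fully down about 34 mm, tilted down about 0.2 rad; it shifts sideways under 7 mm on this arc. Pressing takes 6 to 14 N once the prop is away.
- lever_pin (a point): Centre of the lever's steel cross pin (10 mm diameter, 56 mm long), lying loose in the saddle's open slots; it must stay there, seated within 12 mm of the point saddle.
- flap (a joint): Opening angle of the flap in rad: 0 shut (level), growing as its lip rises. About 0.42 with the lever fully down. It falls shut when the lever is let go.
- flap_lip (a point): Middle of the upper edge of the lip of the heavy steel flap (108 x 150 x 18 mm, about 2.3 kg), which is hinged on the edge away from the lever, 108 mm from the lip, 68 mm above the table. The lip lies over the lever nose. 86 mm above the table when shut.
- slide (a joint): Travel of the prop slide in m: 0 as far out as it goes, 0.05 fully in (a fixed end stop). It starts between 0 and 0.012, where the prop blocks the lever, and stays where it is left. Moving it takes about 3 N.
- push_plate (a point): Centre of the outer (station +y) face of the slide's black upright push plate: 40 mm wide along station x, 8 mm thick, 8 to 68 mm above the table, at station x = -110 mm, y = 144 mm minus the slide's travel. Push it towards station -y. A 10 mm rod joins it to the prop, a black block 24 x 30 mm and 84 mm high, under the lever.
- post: Bystander: dark post on a round foot 48 mm across, 100 mm high. Origin at the centre of its underside.
- lens: Bystander: lens in a round black mount on a foot 44 x 30 mm, 82 mm high. Origin at the centre of its underside.
- sensor: Bystander: aluminium sensor block 50 x 50 mm, 57 mm high with its round window on top. Origin at the centre of its underside.

How it is judged:
By the outcome, as a careful person would: the job done as asked, in the order asked, and still so for the second after the job is handed in, while the arm keeps its last pose, push and grip.
It also fails if it takes over 45 s, if anything falls off the work surface, if the arm or the gripper's body presses on something with over 40 N, if the wrist force passes 120 N, or if a joint passes its speed limit or range.

## Working session

There is one attempt and no reset: what is moved stays moved. The work goes in short steps, Python scripts to look and compute and a tool call to move; the robot and the scene stay as the last step left them, time stands still between calls to the robot, and variables do not carry over. Pictures are saved under pics/ and viewed, and the job is handed in when it is done.

Besides the shell and the picture viewer there is one more tool, called after ">>>" by a JSON object that holds its "name" and its "arguments". send_rows: Moves the arm, as the interface text tells. Its arguments: {"type":"object","properties":{"targets":{"type":"array","items":{"type":"number"}},"grip":{"type":"number"},"force":{"type":"number"}},"required":["targets"]}

```bash
mkdir -p pics; cat > h.py <<'E'
from workcell import r
import numpy as np, cv2
def shot(n,name):
    c=r.camera(n); cv2.imwrite(f'pics/{name}.png',c['pixels'][:,:,::-1]); np.savez(f'pics/{name}.npz',**{k:c[k] for k in('pixels','mtx','k1','R','t')}); return c
def load(name): return np.load(f'pics/{name}.npz')
def ray(c,u,v):
    d=np.array([(u-c['mtx'][0,2])/c['mtx'][0,0],(v-c['mtx'][1,2])/c['mtx'][1,1]]); s=d.copy(); k=float(c['k1'])
    for _ in range(30): s=d/(1+k*(s@s))
    R=np.array(c['R']);o=-R.T@c['t']; return o,R.T@np.array([s[0],s[1],1])
def atz(c,u,v,z):
    o,d=ray(c,u,v); return o+d*(z-o[2])/d[2]
def proj(c,X):
    p=np.array(c['R'])@np.array(X)+c['t']; s=p[:2]/p[2]; s=s*(1+float(c['k1'])*(s@s)); return s*[c['mtx'][0,0],c['mtx'][1,1]]+[c['mtx'][0,2],c['mtx'][1,2]]
E
python3 - <<'E'
from h import *
for n in('top','side'):
    c=shot(n,n+'0'); print(n,c['mtx'].tolist(),c['k1'],-c['R'].T@c['t'],c['R'].tolist())
o=r.get_obs(); print(o)
E
```

```text
top [[432.3504068902491, 0.0, 277.07122157123223], [0.0, 432.3504068902491, 204.99395058117096], [0.0, 0.0, 1.0]] 0.02228124463073427 [0.48178993 0.07212698 0.84910004] [[-0.04954249239521624, -0.9987690290474689, -0.0024429619003298536], [-0.9785166804801462, 0.049027718109236326, -0.20025331178064523], [0.20012657861809602, -0.007530569206759277, -0.9797411102214897]]
side [[467.84547303092637, 0.0, 277.0783379897574], [0.0, 467.84547303092637, 211.1089518997416], [0.0, 0.0, 1.0]] 0.041116325244167924 [ 0.22532355 -0.34460068  0.58589041] [[0.7370494423522833, -0.6758387712890287, 0.00027340578702822905], [-0.44420643954986155, -0.48474299393127673, -0.753461922658987], [0.5093513115626811, 0.5552172413182774, -0.6574914876652764]]
{'clock': 0.1, 'joint_pos': array([ 6.33708628e+01,  1.80013882e+01, -2.75006878e+00,  6.93399576e+01,
        1.82439961e-03,  9.00008020e+01]), 'qd': array([ 0.0759889 , -0.14957256,  0.14806318, -0.00718427,  0.12208606,
        0.06392973]), 'tau': array([ 2.63919092e-04, -5.40764093e+01,  3.40541947e+01,  1.11402295e-02,
       -2.11232589e-05, -1.66175801e-05]), 'ee_pos': array([0.26867788, 0.53588003, 0.23049571]), 'tcp_rot': array([[ 8.93920121e-01, -7.43582269e-04,  4.48225686e-01],
       [-4.48226301e-01, -1.41197378e-03,  8.93919006e-01],
       [-3.18194067e-05, -9.99998727e-01, -1.59548490e-03]]), 'wrist_force': array([-0.7396279 ,  0.85452249, -0.97233431]), 'moment': array([0.05734718, 0.03427826, 0.01854157]), 'gripper_width': 0.08551345600454134}
```

View pics/top0.png

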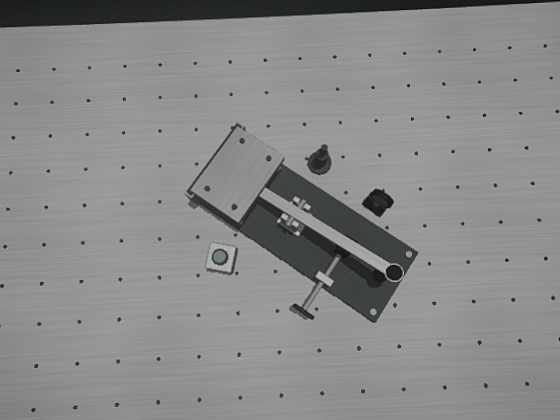

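View pics/side0.png

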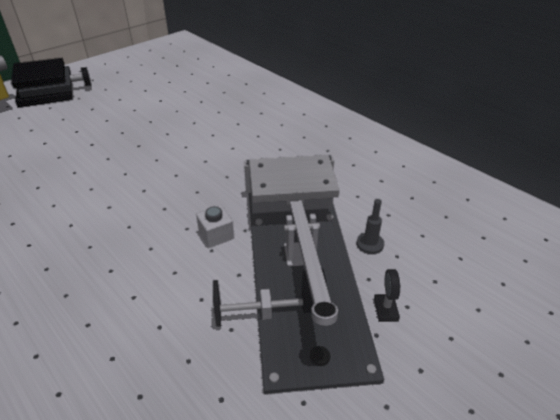

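```bash
python3 - <<'E'
import cv2
a=cv2.imread('pics/top0.png'); cv2.imwrite('pics/t0c.png',cv2.resize(a[110:330,175:435],None,fx=3,fy=3,interpolation=2)[:600,:780] if 0 else cv2.resize(a[180:330,230:430],None,fx=4,fy=4,interpolation=2))
a=cv2.imread('pics/side0.png'); cv2.imwrite('pics/s0c.png',cv2.resize(a[190:390,200:400],None,fx=3,fy=3,interpolation=2))
E
```

```text
(no output)
```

View pics/t0c.png

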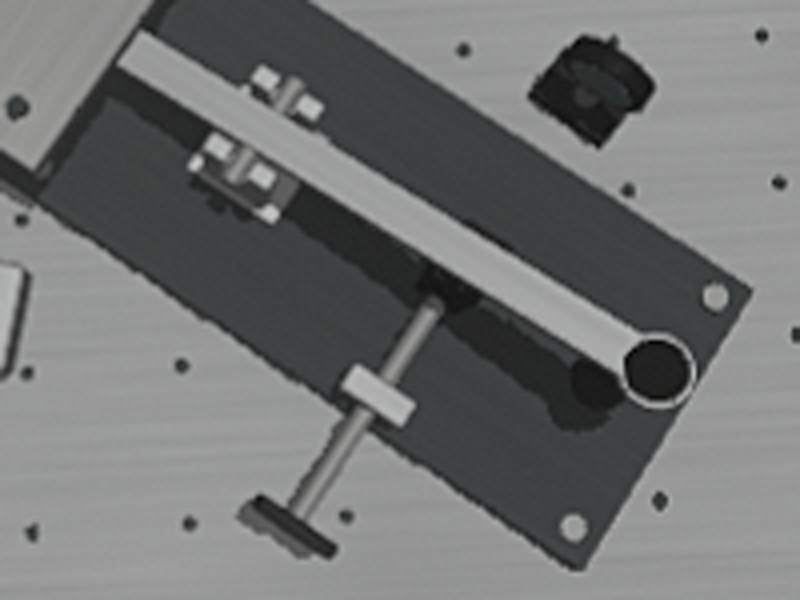

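View pics/s0c.png

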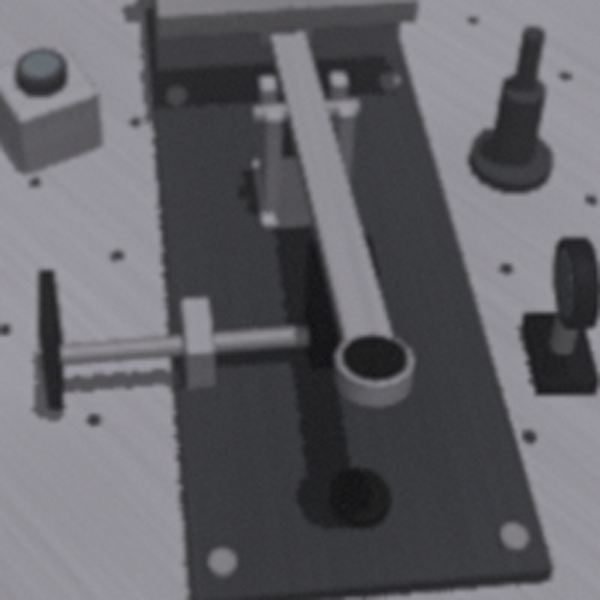

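```bash
python3 - <<'E'
from h import *
from scipy.optimize import least_squares
t=load('top0');s=load('side0')
print('corner+y',atz(t,375.5,322,.012),'corner-y',atz(t,417.5,253,.012),atz(s,382.7,380.7,.012))
print('pad',atz(t,394.2,272.8,.121),atz(s,324.7,308.7,.121))
# fits: station x of pad & pin unknown a bit
padx=-(200*np.cos(.2)); 
obs=[(t,(375.5,322),(-.215,.08,.012)),(t,(417.5,253),(-.215,-.08,.012)),(s,(382.7,380.7),(-.215,-.08,.012)),
(t,(394.2,272.8),(-.2,0,.121)),(s,(324.7,308.7),(-.2,0,.121))]
def W(p,l): c,si=np.cos(p[2]),np.sin(p[2]); return np.array([p[0]+c*l[0]-si*l[1],p[1]+si*l[0]+c*l[1],l[2]])
def f(p): return np.concatenate([proj(c,W(p,l))-uv for c,uv,l in obs])
q=least_squares(f,[.5,.05,1]); print(q.x,np.degrees(q.x[2]),f(q.x).round(1))
p=q.x
print('pin',proj(t,W(p,(0,0,.08))),proj(s,W(p,(0,0,.08))))
# push plate top edge corners: outer face
for tr in(0,.006,.012):
  print(tr,[ (proj(t,W(p,(-.110+dx,.144-tr,z)))-[230,180])*4 for dx in(-.02,.02) for z in(.068,)], [(proj(s,W(p,(-.110+dx,.144-tr,.068)))-[200,190])*3 for dx in(-.02,.02)])
print('plate W',W(p,(-.11,.144,.04)),'pad',W(p,(-.2,0,.121)))
print('R y dir',np.cos(p[2]),np.sin(p[2]))
E
```

```text
corner+y [ 0.42092746 -0.10677069  0.012     ] corner-y [ 0.54499576 -0.19974571  0.012     ] [ 0.54342546 -0.20286343  0.012     ]
pad [ 0.50597379 -0.12207066  0.121     ] [ 0.50607405 -0.12440828  0.121     ]
[0.63098022 0.01704307 0.84851769] 48.61648223896486 [-8.6 -4.  -1.6 -1.9 -0.9 -5.6  7.1  4.1  1.1  7.7]
pin [304.38065509 207.93377129] [311.50313469 227.34159761]
0 [array([329.02482862, 551.93032473]), array([256.91661702, 493.24353911])] [array([ 42.41493475, 328.26447336]), array([ 49.28776399, 261.79505057])]
0.006 [array([337.39143202, 540.83468945]), array([265.31562755, 482.30185902])] [array([ 55.48274287, 328.03359096]), array([ 61.7640656 , 261.59060782])]
0.012 [array([345.73702964, 529.76872575]), array([273.69350294, 471.38906555])] [array([ 68.54311179, 327.8046823 ]), array([ 74.23371229, 261.38753211])]
plate W [0.45021627 0.02970776 0.04      ] pad [ 0.49876101 -0.13301719  0.121     ]
R y dir 0.6610960540087885 0.750301277737156
```

```bash
cat >> h.py <<'E'
def W(p,l): c,si=np.cos(p[2]),np.sin(p[2]); return np.array([p[0]+c*l[0]-si*l[1],p[1]+si*l[0]+c*l[1],l[2]])
E
python3 - <<'E'
from h import *
from scipy.optimize import least_squares
t=load('top0');s=load('side0')
def f(p):
  e=p[3]; y=.140-p[4]
  obs=[(t,(375.5,322),(e,.08,.012)),(t,(417.5,253),(e,-.08,.012)),(s,(382.7,380.7),(e,-.08,.012)),
  (t,(394.2,272.8),(-.195,0,.121)),(s,(324.7,308.7),(-.195,0,.121)),(t,(296.2,212),(0,0,.080)),
  (t,(230+297/4,180+525/4),(-.11,y,.068)),(s,(200+49/3,190+272/3+8),(-.11,y,.06))]
  return np.concatenate([proj(c,W(p,l))-uv for c,uv,l in obs])
q=least_squares(f,[.6,.03,.9,-.23,.005],loss='soft_l1',x_scale=[.1,.1,.1,.01,.01]); p=q.x;print(p,np.degrees(p[2]),f(p).reshape(-1,2).round(1))
np.save('p.npy',p)
for n in('top','side'):
  c=load(n+'0'); im=cv2.resize(c['pixels'][:,:,::-1],None,fx=2,fy=2)
  def L(*pts):
    P=np.array([(proj(c,W(p,l))+.5)*2 for l in pts]).astype(int); cv2.polylines(im,[P.reshape(-1,1,2)],False,(0,0,255),1)
  y=.144-p[4]
  for yy,zz in((y,.008),(y,.068),(y-.008,.068)): L((-.13,yy,zz),(-.09,yy,zz))
  e=p[3];L((e,.08,.012),(e,-.08,.012),(e+.43,-.08,.012),(e+.43,.08,.012),(e,.08,.012))
  L((-.195,0,.121),(0,0,.081)); L((0,-.028,.08),(0,.028,.08)); L((.112,-.075,.068),(.112,.075,.068))
  im=im[200:700,300:900] if n=='top' else im[280:800,380:800]
  cv2.imwrite(f'pics/ov_{n}.png',im)
print('plate',W(p,(-.11,.144-p[4],.04)),'pad',W(p,(-.195,0,.121)))
E
```

```text
[ 0.62508088  0.03172576  0.91334796 -0.23456084  0.0034171 ] 52.33098356433644 [[-0.8  1.4]
 [ 1.6 -0.1]
 [ 0.8 -0.8]
 [ 0.3  0. ]
 [-1.2 -0.8]
 [ 0.3 -0.5]
 [-0.1 -0.4]
 [-0.1  3.9]]
plate [0.44658101 0.03056489 0.04      ] pad [ 0.50591656 -0.1226273   0.121     ]
```

View pics/ov_top.png

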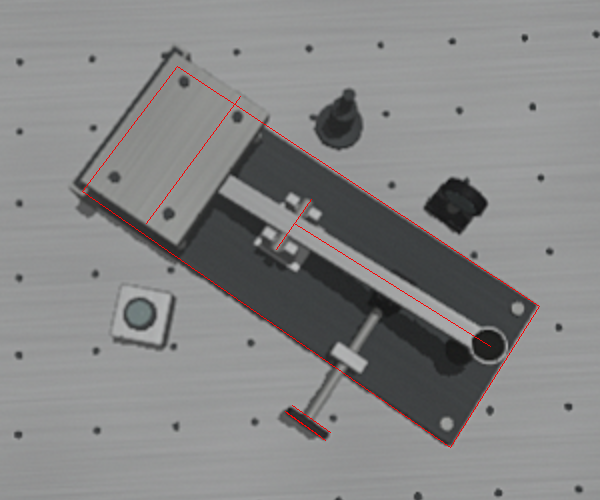

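View pics/ov_side.png

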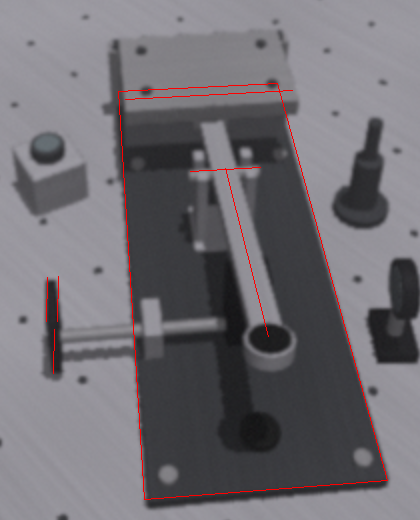

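```bash
cat >> h.py <<'E'
p=np.load('p.npy')
def goto(l):
    o=r.get_obs(); return (o['tcp_rot'].T@(W(p,l)-o['ee_pos'])*1000).round(1)
def st():
    o=r.get_obs(); d=o['ee_pos']-[p[0],p[1],0]; c,s=np.cos(p[2]),np.sin(p[2])
    print('t',o['clock'],'station tcp',(np.array([c*d[0]+s*d[1],-s*d[0]+c*d[1],d[2]])*1000).round(1),'F',o['wrist_force'].round(1),'w',o['gripper_width'],'zang',np.degrees(np.arctan2(o['tcp_rot'][1,2],o['tcp_rot'][0,2])))
E
python3 - <<'E'
from h import *
print(goto((-.11,.2,.2)),W(p,(-.11,.2,.1)));st()
E
```

```text
[ 327.2   31.1 -360.5] [0.39954916 0.06687462 0.1       ]
t 0.1 station tcp [181.3 590.2 230.5] F [-0.7  0.9 -1. ] w 0.08551345600454134 zang 63.37006078997545
```

>>> {"name": "send_rows", "arguments": {"targets": [33,3,-36,0.019,65,6,-72,0.038,98,9,-108,0.058,131,12,-144,0.077,164,16,-180,0.096,196,19,-216,0.115,229,22,-252,0.135,262,25,-288,0.154,294,28,-324,0.173,327,31,-360,0.193,327,31,-360,0.193,327,31,-360,0.193], "grip": 1, "force": 40}}

```text
clock: 1.3
ee_pos: [0.3997, 0.067, 0.2]
tcp_rot: [[0.789, -0.001, 0.614], [-0.614, 0.0, 0.789], [-0.001, -1.0, -0.0]]
wrist_force: [-0.3, 0.4, -0.4]
gripper_width: 0.0004
```

```bash
python3 - <<'E'
from h import *
st();print(goto((-.11,.2,.035)))
shot('top','top1');shot('side','side1')
E
```

```text
t 1.3 station tcp [-109.8  199.9  200. ] F [-0.3  0.4 -0.4] w 0.0004052494712658735 zang 52.105422428109705
[ 1.00e-01  1.65e+02 -2.00e-01]
```

View pics/side1.png

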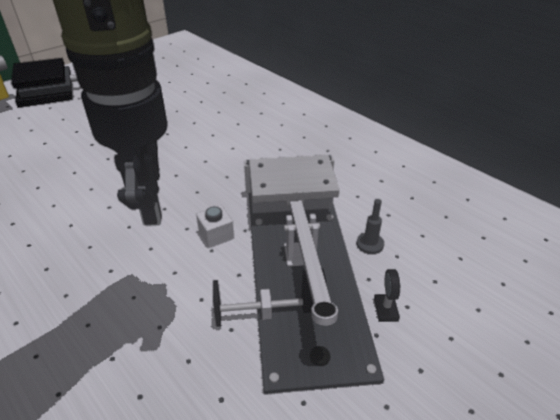

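>>> {"name": "send_rows", "arguments": {"targets": [0,40,0,0,0,80,0,0,0,120,0,0,0,145,0,0,0,160,0,0,0,160,0,0]}}

```text
clock: 2.0
ee_pos: [0.3974, 0.0694, 0.0384]
tcp_rot: [[0.794, -0.004, 0.608], [-0.608, -0.0, 0.794], [-0.003, -1.0, -0.003]]
wrist_force: [-0.5, -0.4, 0.4]
gripper_width: 0.0002
```

>>> {"name": "send_rows", "arguments": {"targets": [15,0,0,0,30,0,0,0,40,0,0,0,48,0,0,0,56,0,0,0,64,0,0,0,72,0,0,0,72,0,0,0]}}

```text
clock: 2.8
ee_pos: [0.4578, 0.023, 0.0403]
tcp_rot: [[0.791, 0.001, 0.612], [-0.612, -0.001, 0.791], [0.001, -1.0, -0.001]]
wrist_force: [-0.5, 0.1, 0.0]
gripper_width: 0.0
```

```bash
python3 - <<'E'
from h import *
st()
shot('top','top2');shot('side','side2')
E
```

```text
t 2.8 station tcp [-109.1  127.1   40.3] F [-0.5  0.1  0. ] w 1.4140314468845305e-06 zang 52.25456755316546
```

View pics/side2.png

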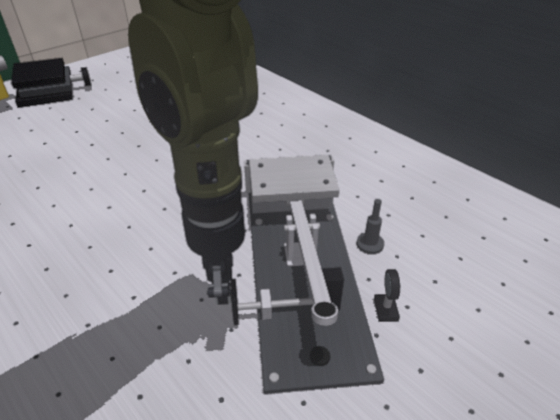

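>>> {"name": "send_rows", "arguments": {"targets": [6,0,0,0,12,0,0,0,16,0,0,0,20,0,0,0]}}

```text
clock: 3.3
ee_pos: [0.4724, 0.0114, 0.0401]
tcp_rot: [[0.791, -0.001, 0.611], [-0.611, -0.0, 0.791], [-0.001, -1.0, -0.001]]
wrist_force: [-3.1, 1.2, 0.2]
gripper_width: -0.0
```

>>> {"name": "send_rows", "arguments": {"targets": [2,0,0,0,4,0,0,0,4,0,0,0]}}

```text
clock: 3.6
ee_pos: [0.4758, 0.009, 0.0401]
tcp_rot: [[0.791, -0.0, 0.612], [-0.612, -0.0, 0.791], [-0.0, -1.0, -0.0]]
wrist_force: [-2.2, 0.7, -1.4]
gripper_width: 0.0002
```

>>> {"name": "send_rows", "arguments": {"targets": [2,0,0,0,4,0,0,0,4,0,0,0]}}

```text
clock: 3.9
ee_pos: [0.4758, 0.0091, 0.0401]
tcp_rot: [[0.792, -0.005, 0.61], [-0.61, 0.005, 0.792], [-0.007, -1.0, 0.001]]
wrist_force: [-11.9, 9.2, 9.4]
gripper_width: -0.0004
```

```bash
python3 - <<'E'
from h import *
st()
E
```

```text
t 3.9 station tcp [-109.1  104.3   40.1] F [-11.9   9.2   9.4] w -0.0004102595624561408 zang 52.38188808332725
```

>>> {"name": "send_rows", "arguments": {"targets": [-10,0,0,0,-30,0,0,0,-50,0,0,0,-50,-45,0,0,-50,-90,0,0,-50,-135,0,0,-50,-160,0,0,-50,-160,0,0]}}

```text
clock: 4.7
ee_pos: [0.4434, 0.0377, 0.205]
tcp_rot: [[0.791, 0.01, 0.611], [-0.611, 0.0, 0.791], [0.008, -1.0, 0.006]]
wrist_force: [0.8, 0.9, -0.7]
gripper_width: 0.0003
```

```bash
python3 - <<'E'
from h import *
st()
shot('top','top3');c=shot('side','side3')
for n in('top','side'):
  c=load(n+'3'); im=cv2.resize(c['pixels'][:,:,::-1],None,fx=2,fy=2)
  y=.094
  def L(*pts):
    P=np.array([(proj(c,W(p,l))+.5)*2 for l in pts]).astype(int); cv2.polylines(im,[P.reshape(-1,1,2)],False,(0,0,255),1)
  for yy,zz in((y,.008),(y,.068),(y-.008,.068)): L((-.13,yy,zz),(-.09,yy,zz))
  im=im[200:700,300:900] if n=='top' else im[280:800,380:800]
  cv2.imwrite(f'pics/ov3_{n}.png',im)
print(goto((-.195,0,.2)))
E
```

```text
t 4.7 station tcp [-106.3  147.5  205. ] F [ 0.8  0.9 -0.7] w 0.00032274436214065814 zang 52.31888782518058
[149.6   1.2 -86.7]
```

View pics/ov3_side.png

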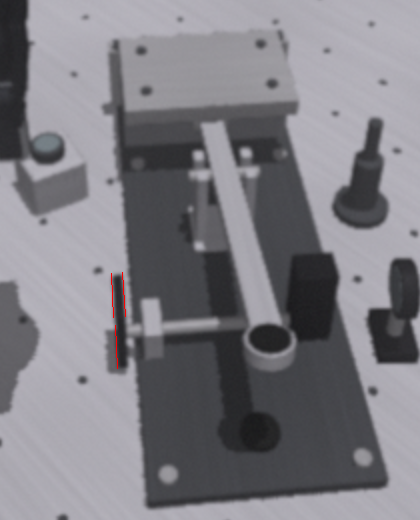

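View pics/ov3_top.png

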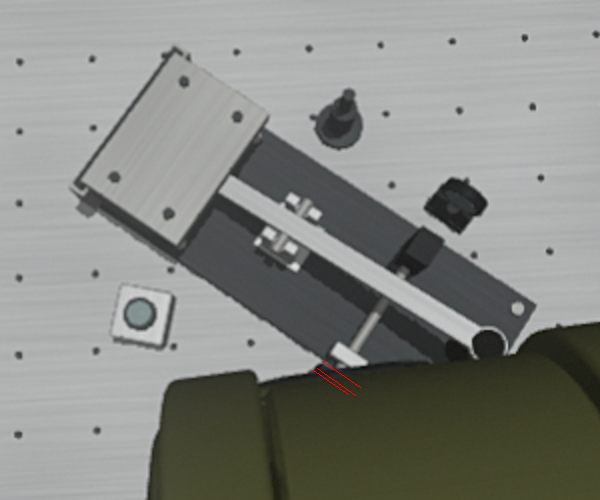

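>>> {"name": "send_rows", "arguments": {"targets": [38,0,-22,0,75,0,-44,0,112,0,-66,0,150,1,-88,0,150,1,-88,0,150,1,-88,0,150,31,-88,0,150,56,-88,0,150,66,-88,0,150,66,-88,0]}}

```text
clock: 5.8
ee_pos: [0.5024, -0.1225, 0.1326]
tcp_rot: [[0.792, -0.004, 0.61], [-0.61, 0.001, 0.792], [-0.004, -1.0, -0.002]]
wrist_force: [-0.1, 0.3, -0.3]
gripper_width: 0.0
```

```bash
python3 - <<'E'
from h import *
st();print(goto((-.197,0,.121)))
shot('top','top4');c=shot('side','side4')
cv2.imwrite('pics/s4c.png',cv2.resize(c['pixels'][180:380,180:420,::-1],None,fx=3,fy=3))
E
```

```text
t 5.8 station tcp [-197.1    2.8  132.6] F [-0.1  0.3 -0.3] w 3.287687226088157e-05 zang 52.39066897545144
[ 2.9 11.6  0.1]
```

View pics/s4c.png

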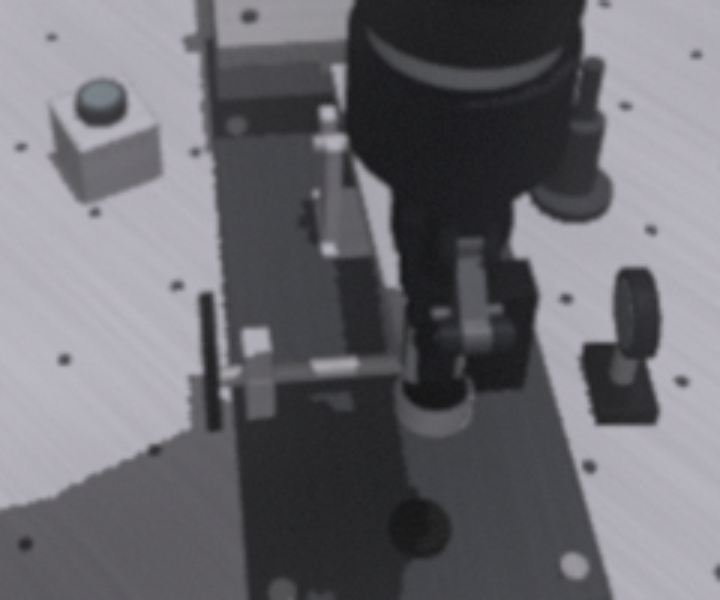

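View pics/top4.png

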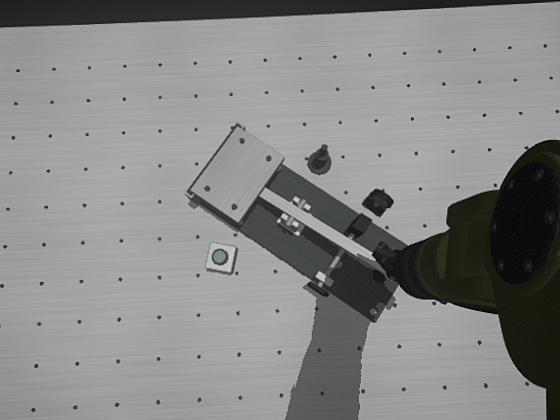

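>>> {"name": "send_rows", "arguments": {"targets": [2,6,0,0,2,12,0,0,2,18,0,0,2,24,0,0,2,30,0,0,2,36,0,0,2,42,0,0]}}

```text
clock: 6.6
ee_pos: [0.506, -0.1271, 0.093]
tcp_rot: [[0.791, 0.0, 0.612], [-0.612, -0.004, 0.791], [0.003, -1.0, -0.003]]
wrist_force: [-3.6, -6.1, 9.4]
gripper_width: -0.0001
```

```bash
python3 - <<'E'
from h import *
st()
shot('top','top5');c=shot('side','side5')
cv2.imwrite('pics/s5c.png',cv2.resize(c['pixels'][180:380,180:420,::-1],None,fx=3,fy=3))
E
```

```text
t 6.6 station tcp [-198.5   -2.8   93. ] F [-3.6 -6.1  9.4] w -5.6377248926941145e-05 zang 52.247511363227844
```

View pics/s5c.png

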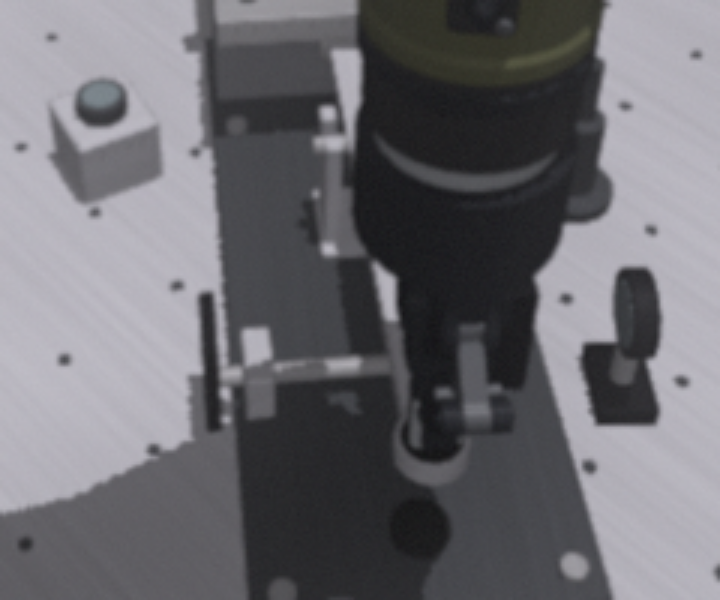

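>>> {"name": "send_rows", "arguments": {"targets": [-1,6,-1,0,-2,12,-2,0,-2,18,-3,0,-2,24,-3,0,-2,30,-3,0,-2,36,-3,0,-2,42,-2,0,-2,42,-2,0]}}

```text
clock: 7.5
ee_pos: [0.5044, -0.1268, 0.0507]
tcp_rot: [[0.791, 0.002, 0.612], [-0.612, -0.002, 0.791], [0.003, -1.0, -0.001]]
wrist_force: [0.8, -2.5, 5.6]
gripper_width: 0.0
```

```bash
python3 - <<'E'
from h import *
st()
shot('top','top6');c=shot('side','side6')
cv2.imwrite('pics/s6c.png',cv2.resize(c['pixels'][180:380,180:420,::-1],None,fx=3,fy=3))
E
```

```text
t 7.5 station tcp [-199.2   -1.3   50.7] F [ 0.8 -2.5  5.6] w 9.936528461053503e-06 zang 52.2753014906145
```

View pics/s6c.png

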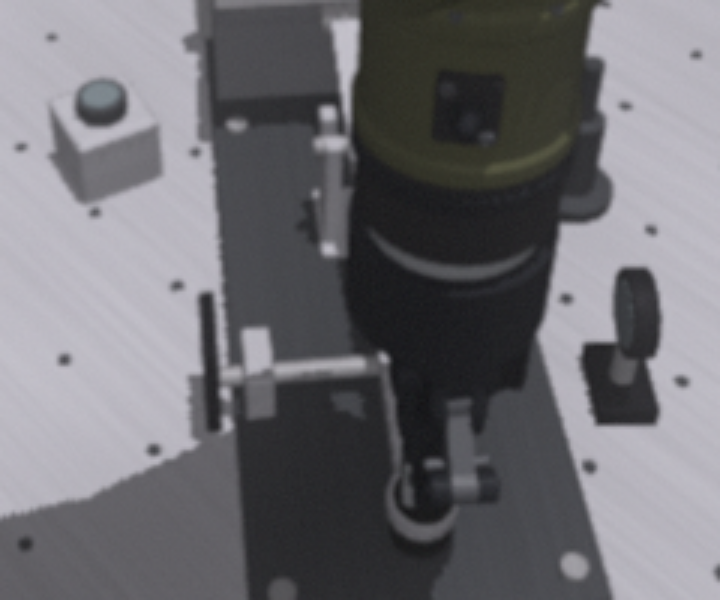

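View pics/top6.png

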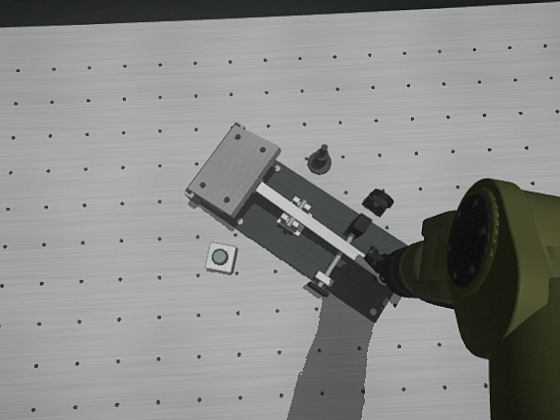

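>>> {"name": "send_rows", "arguments": {"targets": [0,4,0,0,0,8,1,0,0,12,1,0,0,14,1,0,0,16,1,0,0,16,1,0]}}

```text
clock: 8.2
ee_pos: [0.5057, -0.1249, 0.0353]
tcp_rot: [[0.791, 0.004, 0.611], [-0.611, -0.0, 0.791], [0.003, -1.0, 0.002]]
wrist_force: [1.7, -1.0, 8.1]
gripper_width: 0.0002
```

>>> {"name": "send_rows", "arguments": {"targets": [0,1.5,0,0,0,3,0,0,0,3,0,0]}}

```text
clock: 8.5
ee_pos: [0.506, -0.1249, 0.0344]
tcp_rot: [[0.791, 0.005, 0.611], [-0.611, 0.0, 0.791], [0.004, -1.0, 0.003]]
wrist_force: [-5.8, 1.5, 27.9]
gripper_width: -0.0
```

```bash
python3 - <<'E'
from h import *
st()
E
```

```text
t 8.5 station tcp [-196.7   -1.5   34.4] F [-5.8  1.5 27.9] w -1.4166256858355067e-05 zang 52.31803252708807
```

```bash
python3 - <<'E'
from h import *
shot('top','top7');shot('side','side7');st()
for n in('top','side'):
  c=load(n+'7'); im=cv2.resize(c['pixels'][:,:,::-1],None,fx=3,fy=3)
  def L(col,*pts):
    P=np.array([(proj(c,W(p,l))+.5)*3 for l in pts]).astype(int); cv2.polylines(im,[P.reshape(-1,1,2)],False,col,1)
  # flap hinge: lip x = hinge-0.108
  hx=.180; 
  for a,col in((0,(0,255,0)),(.42,(0,0,255))):
    l=np.array([hx-.108*np.cos(a)+.018*np.sin(a)*1,.068+.108*np.sin(a)+.018*np.cos(a)])
    L(col,(l[0],-.075,l[1]),(l[0],.075,l[1]))
  L((255,0,0),(0,-.028,.08),(0,.028,.08))
  im=im[330:930,520:1300] if n=='top' else im[400:1000,560:1260]
  cv2.imwrite(f'pics/ov7_{n}.png',im)
E
```

```text
t 8.6 station tcp [-196.7   -1.5   34.5] F [-5.   1.  28.6] w -0.00017201403724269478 zang 52.314768393847594
```

View pics/ov7_side.png

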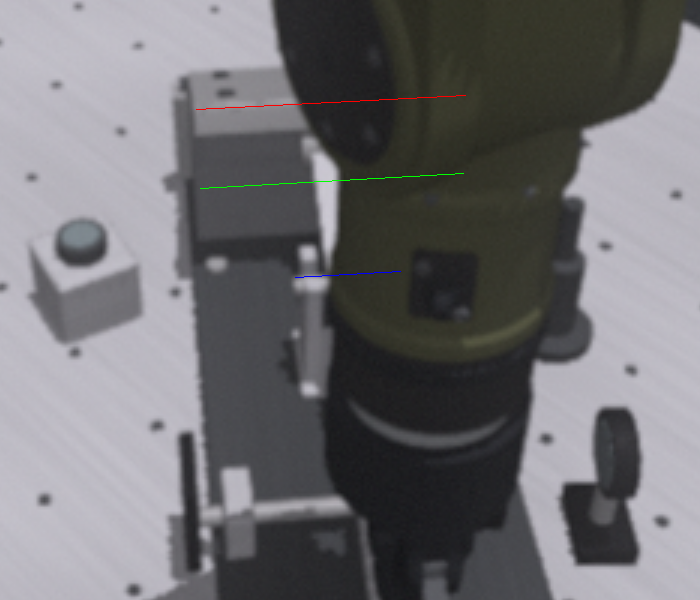

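View pics/ov7_top.png

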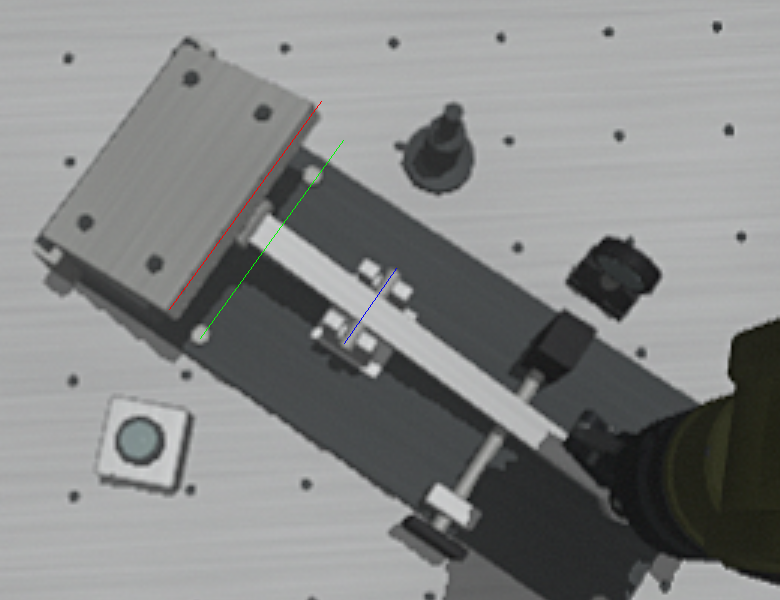

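```bash
python3 - <<'E'
from h import *
print(r.sign_off());st()
E
```

```text
the job is handed in; nothing more can be done
None
the job is handed in; nothing more can be done
```

The flap is open, and I handed the job in at about 8.6 s with the closed fingertips still holding the pad down.

- **Slide:** I pushed the plate in until it met the end stop, at about 15 N with no further travel. An overlay of the plate's fully-in position matched in the side picture, with the prop clear of the lever. In the top picture the arm hid the plate at that moment.
- **Lever:** I then pressed the pad down onto its bumper. At the last reading the fingertips were at z = 34.5 mm, against about 34 mm expected, pressing down with about 28 N.
- **Final pictures:** The flap lip lies on the line predicted for 0.42 rad, though the arm hides part of it in the side view. The pin still sits in its saddle. The post, lens and sensor look unmoved, judged by eye only.

No check failed. My fit of the station's position is good to about 3 mm. After hand-in I could not take any more readings, so nothing covers the second that is judged.

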